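Fish a cupboard key out from between the card-index boxes

TASK

The cupboard key with the wooden fob has dropped into one of the two narrow gaps between the card-index boxes. Take the rod with the bent-down end (not the straight one) from its rest and, without touching the key with the gripper, rake the key along its gap and out of the open end until it lies on the open counter a few centimetres clear of the boxes; leave the eraser in the other gap where it is. Then put the rod back in its place on the rest, lying as it lay before, and let go.

Things in the scene. Friction and masses are not known exactly. Their poses are not given: they have to be found in the camera images.
- hook_grip (a point): Bent rod, 120 g, level on a 2-place wooden rest (a straight rod in the other); point: grip, mid-section of its 18 mm square wooden handle, 118 mm up. x along rod to bent end (robot's left), z up. Handle x -70 to 45, then 9 mm steel; at x 100 drops to a foot 16 wide (y), 5 thick, bottom 100 below handle axis. Rest boards at x -50, 70: 128 tall, open notches 36 wide, 14 deep; handle free between.
- key_center (a point): Cupboard key fixed to a wooden fob, 45 g, flat on the counter in one of the two gaps; point: centre of its 80 mm length and 24 mm width, 7 mm up. Its y axis lies roughly along the gap, + towards the closed end: fob block 24 wide, 50 long, 14 mm tall from y -10 to +40 mm (flat end), steel key from -10 to -40 mm.
- rack: Three pale-blue card-index boxes, fixed side by side; origin on the counter mid-group. Each 70 mm wide (x), 220 long (y -110 to 110), 50 tall (54 at small grips). Two gaps along y, 36 wide, centred at x -53 and +53 mm, floor the bare counter. A plate (y 110 to 118, 50 tall) closes them at +y; at -y (robot's right) they open onto free counter.
- eraser_center (a point): White eraser block, 20 x 45 x 12 mm, lying in the gap that does not hold the key; the point is its centre. To be left there.
Mind the look-alikes: they are no part of the job. There is more than one size of the part that bears hook_grip; the job needs the smaller.

How it is judged:
By the outcome, as a careful person would: the job done as asked, in the order asked, and still so for the second after the job is handed in, with the robot touching nothing.
It also fails if it takes over 58 s, if anything falls off the work surface, if the arm or the gripper's body presses on something with over 40 N, if the wrist force passes 120 N, or if a joint passes its speed limit or range.

ROBOT

A 6-joint arm with a two-finger parallel gripper is mounted at the origin on the work surface. World frame = base frame: x ahead of the robot, y to its left, z up, the work surface at z = 0. Lengths are in m, angles in rad, forces in N, time in s.
With the tool pointing down it reaches from about 0.25 to 0.775 m from the base axis. Payload 4 kg.
Tool frame: the origin (TCP) lies between the finger pads; the fingertips stand 17 mm ahead of it and the grasp point (between the pads) lies 2 mm behind it; z points along the fingers, y is the direction in which the jaws open and shut (so a half turn about z gives the same grasp; the last joint's range is limited). The gripper opens to 94 mm and grips with 3 to 60 N. Pads are 16 mm wide; open, the fingers measure 119 mm over their backs; the gripper's body (75 mm by 177 mm) begins 78 mm behind the grasp point.
Start: joints at [-1.206, 0.087, 1.371, -0, 1.684, -0.103], TCP at [0.248, -0.491, 0.223] pointing down, gripper open.
Joint ranges: [-3.1, 3.1], [-0.76, 2.03], [0.27, 2.55], [-1.08, 4.22], [0.17, 2.65], [-2.57, 2.57]. Speed limits (rad/s): [2.79, 2.79, 3.14, 3.14, 3.14, 3.14].

INTERFACE

Orientations are given as a unit quaternion [x, y, z, w].
In Python, from bench import * gives the robot as it stands.
- The arm moves only by the tool carry_out, never from a script. Its argument "increments" is a list of rows, each an object with "linear": the shift along the tool's x, y, z in m, a list of three; "rotation": the turn, a rotation vector about the tool's x, y, z in units of 5 degrees (1.0 is 5 degrees), a list of three; "grip": the finger opening in m, from 0 to 0.094. In form: [{"linear": [x, y, z], "rotation": [ax, ay, az], "grip": grip}, ...]. A call has 1 to 12 rows; each row is the pose to reach, as a shift and turn from the pose measured when the call began, along the tool's axes at that moment; what a row does not reach only later rows make up. A row lasts 1/8 s, in which the tool goes at most 62.5 mm and 10.7 degrees, less where a joint would pass 70% of its speed; a pose out of reach is approached as far as the arm can. A call with a gripper value outside its range is refused whole. The fingers move at their own pace and stop on an object; the grip force is fixed at half the most. Time passes only in rows, so rows that repeat a pose let the fingers close. It gives the time, the measured TCP pose, the force and the opening at its end, in the units of the state.
- read_state(): the state, without advancing time (a new reading comes with each control period).
- read_camera(name): name is "scene" or "top" or "wrist"; returns a dict with "color" (420x560x3 uint8, red, green, blue), "fx", "fy", "cx", "cy" (pixels), "world_from_camera" (4x4, takes a point from camera to world coordinates); the wrist camera has in their place "tool_from_camera" (4x4, takes a point from camera to tool coordinates, whose origin is the TCP and whose axes are the flange's). Camera axes: x right, y down, z forward; pixel columns grow to the right and rows downward; lengths in m; the calibration is good to about 2 mm. A picture is of the moment at which its call begins: read the wrist's pose just before it. There is no depth.
- finish_job(): hands the job in, once; it reports no verdict.
The state is a dict: "t": time; "joint_positions": joint angles; "qd": joint speeds; "joint_efforts": joint torques, N m; "tool_pos": TCP position; "tool_rot": TCP orientation; "contact_force": force on the tool from outside, world axes, zero at the start; "ft_torque": the same for the moment, N m; "opening": finger opening in m.
Only numpy, scipy, OpenCV 4.12 (cv2) and the standard library are available. Lean on these libraries where they do the work, as an engineer would, in place of code of your own. Each camera call takes 0.05 s, during which the arm holds its last target. There are 200 camera calls.

## Working session

There is one attempt and no reset: what is moved stays moved. The work goes in short steps, Python scripts to look and compute and a tool call to move; the robot and the scene stay as the last step left them, time stands still between calls to the robot, and variables do not carry over. Pictures are saved under pics/ and viewed, about 8 in all and at most 12, crops included, and the job is handed in when it is done.

Besides the shell and the picture viewer there is one more tool, called after ">>>" in YAML: its name, and indented under it one key for each argument. carry_out: Moves the arm, as the interface text tells. Its arguments: {"type":"object","properties":{"increments":{"type":"array","items":{"type":"object","properties":{"linear":{"type":"array","items":{"type":"number"}},"rotation":{"type":"array","items":{"type":"number"}},"grip":{"type":"number"}}}}},"required":["increments"]}

```bash
mkdir -p pics; ls; python3 - <<'E'
from bench import *
import cv2
s=read_state();print(s)
for n in ("scene","top"):
    c=read_camera(n);cv2.imwrite(f"pics/{n}0.png",cv2.resize(c["color"][:,:,::-1],(800,600),interpolation=cv2.INTER_CUBIC))
    print(n,c["fx"],c["fy"],c["cx"],c["cy"],c["world_from_camera"])
E
```

```text
pics
{'t': 0.0, 'joint_positions': array([-1.20608563e+00,  8.79530541e-02,  1.37221788e+00, -4.42001055e-05,
        1.68357420e+00, -1.03078196e-01]), 'qd': array([1.92895820e-03, 6.94327952e-05, 9.74220926e-04, 9.60452905e-04,
       6.88742366e-04, 9.48794201e-04]), 'joint_efforts': array([-1.07760259e-04, -3.40184677e+01, -3.02426755e+01,  7.18362350e-02,
        3.30178253e-02, -1.74577840e-04]), 'tool_pos': array([ 0.24781861, -0.49045072,  0.22132364]), 'tool_rot': array([ 9.72771175e-01,  2.31765146e-01, -1.62163010e-04, -1.06417848e-03]), 'contact_force': array([ 0.37763344, -0.00868172,  0.64999968]), 'ft_torque': array([ 0.04263825,  0.02861979, -0.01251338]), 'opening': 0.09398996304219041}
scene 539.0856563833713 539.0856563833713 276.51120808150733 207.20055082566276 [[-0.54514183  0.66293468 -0.51316468  1.00809768]
 [ 0.83833441  0.43397704 -0.32993839  0.54003184]
 [ 0.00397408 -0.61006683 -0.79234     0.97737549]
 [ 0.          0.          0.          1.        ]]
top 486.34274567774196 486.34274567774196 279.3399321930624 205.20014096068167 [[ 0.00611979 -0.99603532  0.08874793  0.34703914]
 [-0.99995088 -0.00540348  0.00830932  0.17146301]
 [-0.00779682 -0.08879442 -0.99601946  1.02782086]
 [ 0.          0.          0.          1.        ]]
```

View pics/scene0.png

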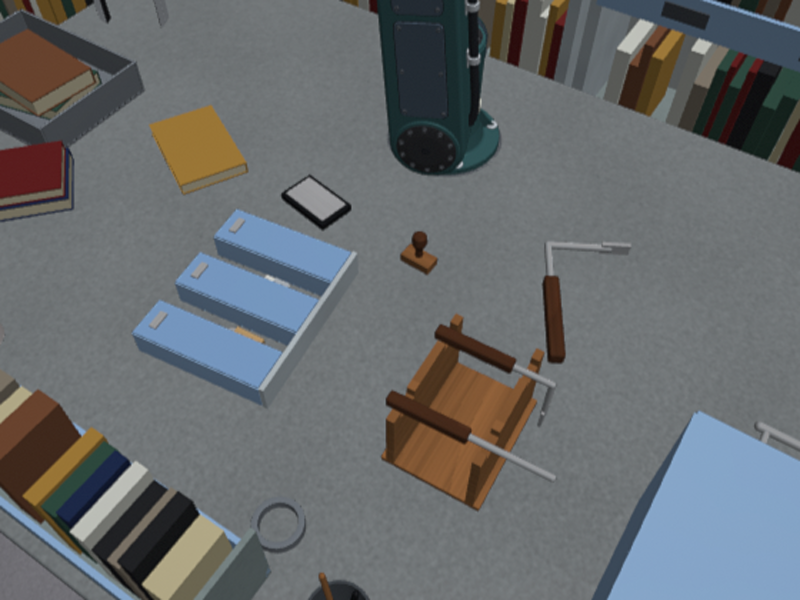

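View pics/top0.png

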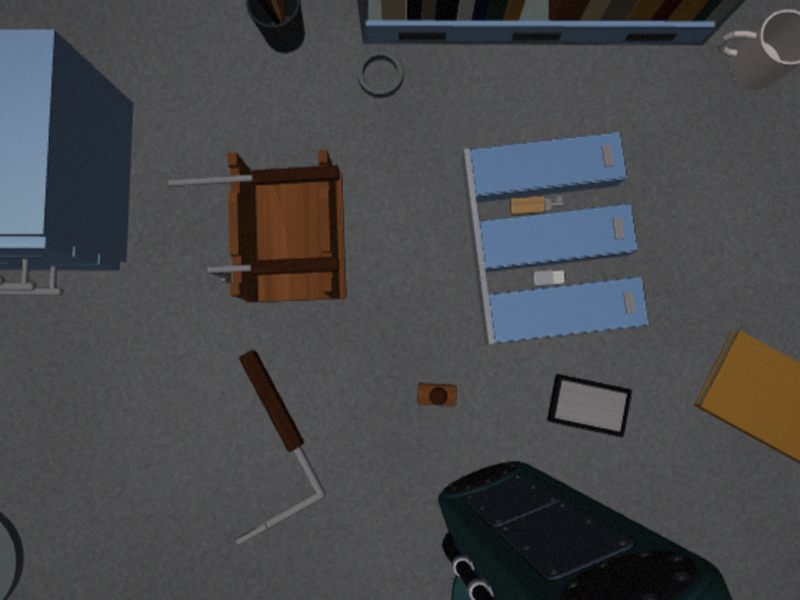

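The bent rod is in the rest's robot-side place: handle at about (250–337, 265) in the top picture, with its foot visible at (545, 410) in the scene picture. The bigger hook lying on the counter is the look-alike. The key, with its orange fob at (527, 206), is in the far gap, and the eraser at (549, 278) is in the near one. Next I'll measure these.

```bash
cat > h.py <<'E'
from bench import *
import numpy as np, cv2
def ray(c,uv,z,T=None):
    T=c["world_from_camera"] if T is None else T
    d=T[:3,:3]@np.array([(uv[0]-c["cx"])/c["fx"],(uv[1]-c["cy"])/c["fy"],1.])
    o=T[:3,3]; return (o+d*(z-o[2])/d[2]).round(4)
def proj(c,p,T=None):
    T=c["world_from_camera"] if T is None else T
    q=T[:3,:3].T@(np.array(p)-T[:3,3]); return np.array([c["fx"]*q[0]/q[2]+c["cx"],c["fy"]*q[1]/q[2]+c["cy"]])
def comps(c,lo,hi,roi,amin=40):
    """HSV blobs in roi (x0,y0,x1,y1)-> list of (area, minAreaRect, boxpoints)"""
    m=cv2.inRange(cv2.cvtColor(c["color"],cv2.COLOR_RGB2HSV),lo,hi)
    k=np.zeros_like(m);x0,y0,x1,y1=roi;k[y0:y1,x0:x1]=255;m&=k
    out=[]
    for q in cv2.findContours(m,cv2.RETR_EXTERNAL,cv2.CHAIN_APPROX_NONE)[0]:
        if cv2.contourArea(q)>=amin: out.append((cv2.contourArea(q),cv2.boxPoints(cv2.minAreaRect(q))))
    return out
E
python3 - <<'E'
from h import *
c=read_camera("top")
hsv=cv2.cvtColor(c["color"],cv2.COLOR_RGB2HSV)
for n,(u,v) in dict(handle=(205,186),steel=(160,188),wood=(205,160),fob=(368,144),steelkey=(388,142),box=(380,120),side=(380,137),plate=(333,170),eraser=(385,194)).items(): print(n,hsv[v,u])
def show(n,lo,hi,roi,z,amin=40):
    for a,b in comps(c,lo,hi,roi,amin):
        P=np.array([ray(c,p,z)[:2] for p in b]); print(n,a,b.round(1).tolist(),"->",P.tolist(),"ctr",P.mean(0).round(4))
show("box",(100,60,150),(120,255,255),(325,85,460,245),.05,500)
show("fob",(8,90,80),(25,255,255),(335,130,400,160),.014)
show("handle",(0,60,15),(12,255,75),(165,105,245,200),.127,150)
E
```

```text
handle [  8 174  41]
steel [165   9 111]
wood [ 11 172  95]
fob [ 16 125 133]
steelkey [165   5 113]
box [107 103 151]
side [17 65 90]
plate [114  11 118]
eraser [114   9 136]
box 2323.5 [[342.0, 206.8000030517578], [433.3999938964844, 196.0], [437.1000061035156, 228.10000610351562], [345.70001220703125, 238.89999389648438]] -> [[0.4317, 0.0533], [0.4544, -0.1309], [0.3898, -0.137], [0.3672, 0.0461]] ctr [ 0.4108 -0.0421]
box 1900.0 [[335.29998779296875, 155.39999389648438], [419.79998779296875, 145.3000030517578], [423.5, 176.6999969482422], [339.1000061035156, 186.8000030517578]] -> [[0.5366, 0.0663], [0.5581, -0.1056], [0.4936, -0.1119], [0.4722, 0.059]] ctr [ 0.5151 -0.023 ]
fob 224.0 [[357.0, 138.0], [380.0, 138.0], [380.0, 149.0], [357.0, 149.0]] -> [[0.581, 0.0164], [0.5813, -0.0322], [0.5576, -0.0319], [0.5574, 0.0166]] ctr [ 0.5693 -0.0078]
handle 1070.5 [[166.0, 199.0], [166.0, 133.0], [237.0, 133.0], [237.0, 199.0]] -> [[0.4378, 0.3904], [0.563, 0.3938], [0.5636, 0.2597], [0.4385, 0.2579]] ctr [0.5007 0.3254]
handle 736.5 [[163.5, 146.89999389648438], [166.6999969482422, 104.4000015258789], [238.10000610351562, 109.69999694824219], [235.0, 152.10000610351562]] -> [[0.5364, 0.3978], [0.6183, 0.394], [0.6085, 0.2581], [0.5269, 0.2629]] ctr [0.5725 0.3282]
```

```bash
python3 - <<'E'
from h import *
c=read_camera("top")
def show(n,lo,hi,roi,z,amin=40):
    for a,b in comps(c,lo,hi,roi,amin):
        P=np.array([ray(c,p,z)[:2] for p in b]); print(n,a,b.round(1).tolist(),"->",P.tolist(),"ctr",P.mean(0).round(4))
show("box",(100,60,110),(120,255,255),(325,85,460,245),.05,500)
show("plate",(100,0,90),(180,50,180),(320,95,345,245),.05,100)
show("handle",(0,60,15),(12,255,58),(165,175,245,196),.127,100)
show("steel",(0,0,80),(180,45,180),(140,180,178,195),.1225,20)
hsv=cv2.cvtColor(c["color"],cv2.COLOR_RGB2HSV)
u=cv2.resize(c["color"][90:215,110:250,::-1],None,fx=5,fy=5,interpolation=cv2.INTER_CUBIC)
cv2.imwrite("pics/resttop.png",u)
E
```

```text
box 3521.5 [[341.6000061035156, 205.89999389648438], [449.3999938964844, 193.1999969482422], [453.3999938964844, 227.1999969482422], [345.6000061035156, 239.89999389648438]] -> [[0.4335, 0.0541], [0.4604, -0.1633], [0.3918, -0.1696], [0.3651, 0.0465]] ctr [ 0.4127 -0.0581]
box 3409.0 [[334.8999938964844, 154.60000610351562], [441.70001220703125, 142.10000610351562], [445.6000061035156, 175.5], [338.79998779296875, 188.0]] -> [[0.5382, 0.0672], [0.565, -0.1504], [0.4964, -0.1566], [0.4698, 0.0595]] ctr [ 0.5174 -0.0451]
box 3289.5 [[328.5, 104.19999694824219], [434.29998779296875, 91.69999694824219], [438.20001220703125, 124.5999984741211], [332.3999938964844, 137.10000610351562]] -> [[0.6432, 0.0798], [0.6701, -0.1376], [0.6012, -0.144], [0.5745, 0.0721]] ctr [ 0.6222 -0.0324]
plate 426.0 [[323.8999938964844, 103.4000015258789], [330.79998779296875, 102.5], [348.3999938964844, 239.39999389648438], [341.5, 240.3000030517578]] -> [[0.6447, 0.0893], [0.6467, 0.0751], [0.3661, 0.0408], [0.3642, 0.0546]] ctr [0.5054 0.0649]
handle 591.5 [[167.0, 175.0], [237.0, 175.0], [237.0, 195.0], [167.0, 195.0]] -> [[0.483, 0.3898], [0.4836, 0.2586], [0.446, 0.258], [0.4453, 0.3888]] ctr [0.4645 0.3238]
steel 121.0 [[141.0, 180.0], [174.0, 180.0], [174.0, 190.0], [141.0, 190.0]] -> [[0.4739, 0.4396], [0.4742, 0.3774], [0.4553, 0.377], [0.455, 0.439]] ctr [0.4646 0.4082]
```

View pics/resttop.png

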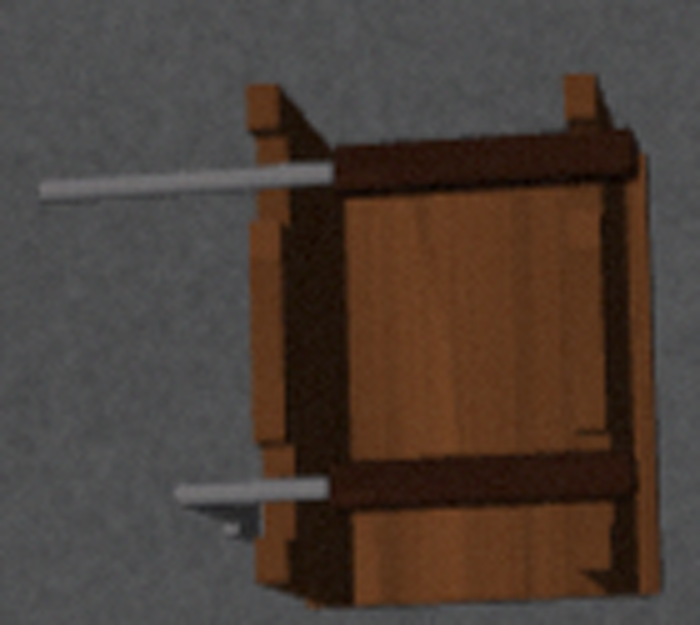

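Rod in crop pixels: handle ends at (636, 474) and (330, 486), steel bend at (178, 494). The rack measurements fit: box spacing is 105.6 mm and yaw about 7°. I'll work out the poses and the first move.

```bash
cat >> h.py <<'E'
from scipy.spatial.transform import Rotation as R
def rodpts():
    c=read_camera("top"); f=lambda x,y:(110+x/5-.4,90+y/5-.4)
    return [ray(c,f(636,474),.127),ray(c,f(330,486),.127),ray(c,f(178,494),.1225)]
def inc(p,yaw):
    """linear / rotation for TCP target p, tool pointing down, tool x at world angle yaw"""
    s=read_state(); R0=R.from_quat(s["tool_rot"])
    Rt=R.from_matrix(np.array([[np.cos(yaw),np.sin(yaw),0],[np.sin(yaw),-np.cos(yaw),0],[0,0,-1.]]))
    print("t",s["t"],"lin",(R0.inv().apply(np.array(p)-s["tool_pos"])).round(4),"rot",(np.degrees((R0.inv()*Rt).as_rotvec())/5).round(3))
E
python3 - <<'E'
from h import *
a,b,t=rodpts(); print(a,b,t, "handle len",np.linalg.norm(b-a),"bend from rear",np.linalg.norm((t-a)[:2]))
d=(t-a)[:2]; d/=np.linalg.norm(d); yaw=np.arctan2(d[1],d[0]); g=a[:2]+d*.070; g2=b[:2]-d*.045
print("yaw",yaw,"grip",g,g2)
inc([*(g+g2)/2,.22],yaw)
E
```

```text
[0.4659 0.2587 0.127 ] [0.4608 0.3731 0.127 ] [0.458  0.4312 0.1225] handle len 0.11451362364365211 bend from rear 0.17268080379706371
yaw 1.6165614505850767 grip [0.46269756 0.32862671] [0.46285871 0.32814712]
t 0.25 lin [ 0.5611 -0.6342  0.0026] rot [-9.0000e-03 -7.0000e-03 -1.3164e+01]
```

>>> carry_out:
  increments:
    - {"linear":[0.56,-0.634,0.002],"rotation":[0,0,-13.16],"grip":0.094}
    - {"linear":[0.56,-0.634,0.002],"rotation":[0,0,-13.16],"grip":0.094}
    - {"linear":[0.56,-0.634,0.002],"rotation":[0,0,-13.16],"grip":0.094}
    - {"linear":[0.56,-0.634,0.002],"rotation":[0,0,-13.16],"grip":0.094}
    - {"linear":[0.56,-0.634,0.002],"rotation":[0,0,-13.16],"grip":0.094}
    - {"linear":[0.56,-0.634,0.002],"rotation":[0,0,-13.16],"grip":0.094}
    - {"linear":[0.56,-0.634,0.002],"rotation":[0,0,-13.16],"grip":0.094}
    - {"linear":[0.56,-0.634,0.002],"rotation":[0,0,-13.16],"grip":0.094}
    - {"linear":[0.56,-0.634,0.002],"rotation":[0,0,-13.16],"grip":0.094}
    - {"linear":[0.56,-0.634,0.002],"rotation":[0,0,-13.16],"grip":0.094}
    - {"linear":[0.56,-0.634,0.002],"rotation":[0,0,-13.16],"grip":0.094}
    - {"linear":[0.56,-0.634,0.002],"rotation":[0,0,-13.16],"grip":0.094}

```text
t: 1.75
tool_pos: [0.4377, 0.2369, 0.2209]
tool_rot: [0.691, 0.723, 0.0, -0.0]
contact_force: [0.4, 0.8, 1.1]
opening: 0.0938
```

>>> carry_out:
  increments:
    - {"linear":[0.09,0.029,0],"rotation":[0,0,0],"grip":0.094}
    - {"linear":[0.09,0.029,0],"rotation":[0,0,0],"grip":0.094}
    - {"linear":[0.09,0.029,0],"rotation":[0,0,0],"grip":0.094}
    - {"linear":[0.09,0.029,0],"rotation":[0,0,0],"grip":0.094}

```text
t: 2.25
tool_pos: [0.4623, 0.3274, 0.2208]
tool_rot: [0.691, 0.723, -0.0, 0.0]
contact_force: [-0.5, 0.1, 0.7]
opening: 0.0937
```

```bash
cat >> h.py <<'E'
def wrist():
    s=read_state(); c=read_camera("wrist"); T=np.eye(4)
    T[:3,:3]=R.from_quat(s["tool_rot"]).as_matrix();T[:3,3]=s["tool_pos"]
    c["world_from_camera"]=T@c["tool_from_camera"]; return c
E
python3 - <<'E'
from h import *
c=wrist(); im=c["color"][:,:,::-1].copy()
cv2.imwrite("pics/w1.png",im)
inc([.4628,.3284,.116],1.6166)
print(read_state()["tool_pos"],c["tool_from_camera"].round(3))
for p in ([.4659,.2587,.127],[.4608,.3731,.127],[.458,.4312,.1225],[.4628,.3284,.127]): print(proj(c,p).round(1))
E
```

```text
t 2.3 lin [0.0013 0.0004 0.1051] rot [ 0.005 -0.002 -0.01 ]
[0.46241596 0.32708254 0.2211235 ] [[-0.    -0.962 -0.272  0.079]
 [ 1.    -0.    -0.     0.002]
 [ 0.    -0.272  0.962 -0.162]
 [ 0.     0.     0.     1.   ]]
[275.6 286.1]
[275.6 166.8]
[275.4  94.8]
[275.6 216.7]
```

View pics/w1.png

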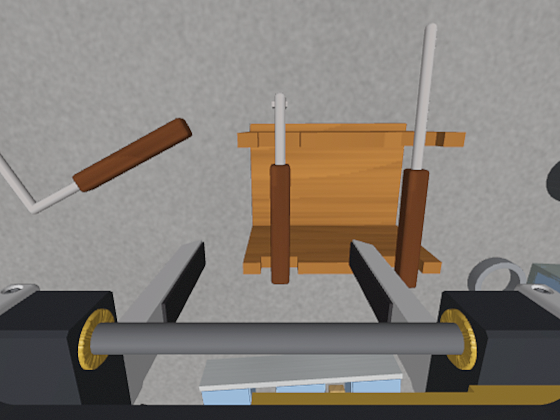

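The wrist view shows the bent rod handle at (280, 165–283) and the bend at (280, 95). That is within about 4 mm of my prediction, and both fingers have clear space. Descending and gripping.

>>> carry_out:
  increments:
    - {"linear":[0.002,0.0025,0.05],"rotation":[0,0,0],"grip":0.07}
    - {"linear":[0.002,0.0025,0.09],"rotation":[0,0,0],"grip":0.06}
    - {"linear":[0.002,0.0025,0.105],"rotation":[0,0,0],"grip":0.05}
    - {"linear":[0.002,0.0025,0.105],"rotation":[0,0,0],"grip":0.04}
    - {"linear":[0.002,0.0025,0.105],"rotation":[0,0,0],"grip":0.03}
    - {"linear":[0.002,0.0025,0.105],"rotation":[0,0,0],"grip":0.01}
    - {"linear":[0.002,0.0025,0.105],"rotation":[0,0,0],"grip":0.01}
    - {"linear":[0.002,0.0025,0.105],"rotation":[0,0,0],"grip":0.01}
    - {"linear":[0.002,0.0025,0.105],"rotation":[0,0,0],"grip":0.01}

```text
t: 3.42
tool_pos: [0.465, 0.3294, 0.1166]
tool_rot: [0.691, 0.723, 0.001, 0.0]
contact_force: [-0.2, 0.4, 2.2]
opening: 0.0179
```

Gripped: opening is 17.9 mm on the 18 mm handle. The rest pose to remember is TCP (0.465, 0.3294, 0.1166). Lifting.

>>> carry_out:
  increments:
    - {"linear":[0,0,-0.03],"rotation":[0,0,0],"grip":0.01}
    - {"linear":[0,0,-0.06],"rotation":[0,0,0],"grip":0.01}
    - {"linear":[0,0,-0.1],"rotation":[0,0,0],"grip":0.01}
    - {"linear":[0,0,-0.1],"rotation":[0,0,0],"grip":0.01}
    - {"linear":[0,0,-0.1],"rotation":[0,0,0],"grip":0.01}

```text
t: 4.05
tool_pos: [0.4644, 0.329, 0.2149]
tool_rot: [0.691, 0.723, -0.001, -0.0]
contact_force: [-0.1, -0.3, -1.1]
opening: 0.0177
```

```bash
python3 - <<'E'
from h import *
c=wrist(); cv2.imwrite("pics/w2.png",c["color"][:,:,::-1])
s=read_state();print(s["tool_pos"],s["tool_rot"],s["ft_torque"],s["contact_force"])
y=.1221; C=np.array([.5698,-.0388]); ey=np.array([-np.sin(y),np.cos(y)])
g=C+ey*(.080-.100); print(g); inc([*g,.2166],np.pi/2+y)
t=C+ey*(.08);print("foot target",t)
E
```

```text
[0.46406886 0.32880489 0.21413735] [ 6.90916272e-01  7.22933352e-01 -1.39331544e-03 -3.62590703e-04] [-0.06718233 -0.05231652  0.01047022] [-0.28405973 -0.12831997 -1.13877782]
[ 0.57223594 -0.0586511 ]
t 4.1 lin [-0.392   0.0905 -0.0021] rot [-0.029  0.015 -0.88 ]
foot target [0.56005625 0.0406044 ]
```

View pics/w2.png

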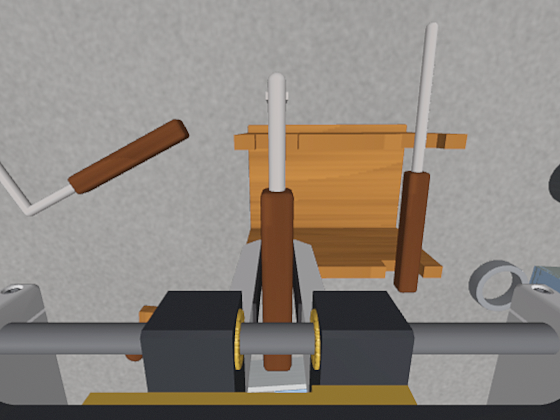

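The rod hangs straight in the grip, with the bend at (277, 80). The foot must clear the rest boards at 128 mm, so I'll go higher before crossing.

>>> carry_out:
  increments:
    - {"linear":[0,0,-0.055],"rotation":[0,0,0],"grip":0.01}
    - {"linear":[-0.03,0.007,-0.055],"rotation":[0,0,0],"grip":0.01}
    - {"linear":[-0.08,0.018,-0.055],"rotation":[0,0,-0.2],"grip":0.01}
    - {"linear":[-0.13,0.03,-0.055],"rotation":[0,0,-0.4],"grip":0.01}
    - {"linear":[-0.18,0.042,-0.055],"rotation":[0,0,-0.6],"grip":0.01}
    - {"linear":[-0.23,0.053,-0.055],"rotation":[0,0,-0.88],"grip":0.01}
    - {"linear":[-0.28,0.065,-0.05],"rotation":[0,0,-0.88],"grip":0.01}
    - {"linear":[-0.33,0.076,-0.04],"rotation":[0,0,-0.88],"grip":0.01}
    - {"linear":[-0.38,0.088,-0.02],"rotation":[0,0,-0.88],"grip":0.01}
    - {"linear":[-0.392,0.0905,0],"rotation":[0,0,-0.88],"grip":0.01}
    - {"linear":[-0.392,0.0905,0.02],"rotation":[0,0,-0.88],"grip":0.01}
    - {"linear":[-0.392,0.0905,0.02],"rotation":[0,0,-0.88],"grip":0.01}

```text
t: 5.6
tool_pos: [0.57, -0.0587, 0.1899]
tool_rot: [0.663, 0.749, -0.004, -0.004]
contact_force: [0.5, -0.1, -1.2]
opening: 0.0178
```

```bash
python3 - <<'E'
from h import *
s=read_state();print(s["tool_pos"],s["tool_rot"])
y=.1221; C=np.array([.5698,-.0388]); ey=np.array([-np.sin(y),np.cos(y)])
g=C+ey*(.080-.100); inc([*g,.1],np.pi/2+y)
w=wrist(); cv2.imwrite("pics/w3.png",w["color"][:,:,::-1])
c=read_camera("scene"); t=read_camera("top")
tip=[*(C+ey*.08),s["tool_pos"][2]+.002-.1]
print("pred foot px scene",proj(c,tip),"top",proj(t,tip),"wrist",proj(w,tip))
a=cv2.resize(c["color"][120:300,80:280,::-1],None,fx=3,fy=3,interpolation=cv2.INTER_CUBIC)
cv2.imwrite("pics/s3.png",a)
E
```

```text
[ 0.57004468 -0.05865971  0.18986044] [ 0.66289621  0.74869128 -0.00354339 -0.00417396]
t 5.6 lin [-0.0004  0.0032  0.0898] rot [-0.124 -0.018 -0.008]
pred foot px scene [189.00476745 220.21199064] top [350.72769936 139.49249721] wrist [278.77025931 100.20652813]
```

View pics/w3.png

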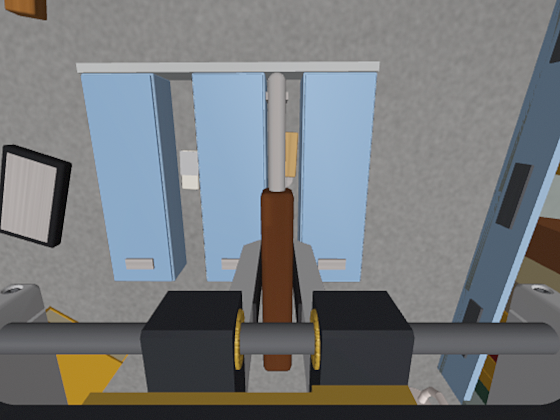

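View pics/s3.png

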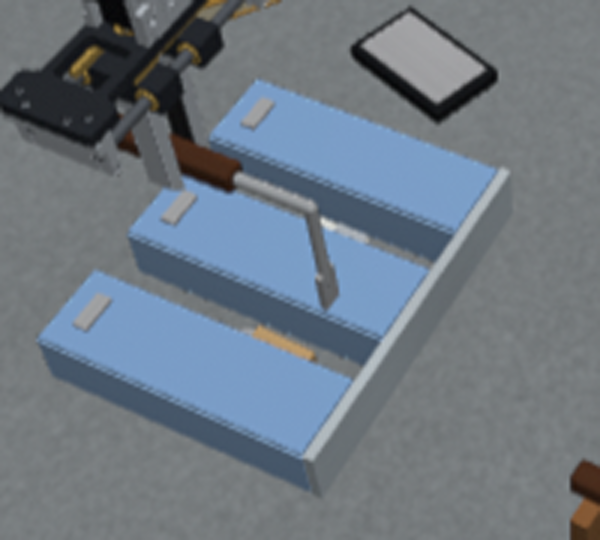

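Foot bottom is at crop (327, 308), i.e. px (189, 223), against a prediction of (189, 220). The wrist view puts the gap centre about 4 mm to the tool's +y, which matches the 3 mm tracking error in the state. I'll correct that and go down behind the fob.

>>> carry_out:
  increments:
    - {"linear":[0,0.0035,0],"rotation":[-0.12,0,0],"grip":0.01}
    - {"linear":[0,0.0035,0.02],"rotation":[-0.12,0,0],"grip":0.01}
    - {"linear":[0,0.0035,0.04],"rotation":[-0.12,0,0],"grip":0.01}
    - {"linear":[0,0.0035,0.06],"rotation":[-0.12,0,0],"grip":0.01}
    - {"linear":[0,0.0035,0.075],"rotation":[-0.12,0,0],"grip":0.01}
    - {"linear":[0,0.0035,0.078],"rotation":[-0.12,0,0],"grip":0.01}
    - {"linear":[0,0.0035,0.078],"rotation":[-0.12,0,0],"grip":0.01}

```text
t: 6.62
tool_pos: [0.5758, -0.0581, 0.1171]
tool_rot: [0.662, 0.749, 0.003, 0.003]
contact_force: [-0.6, -0.6, -1.5]
opening: 0.0176
```

```bash
python3 - <<'E'
from h import *
s=read_state();print(s["tool_pos"],s["tool_rot"],s["contact_force"])
y=.1221; C=np.array([.5698,-.0388]); ey=np.array([-np.sin(y),np.cos(y)])
g=C+ey*(.080-.100); inc([*g,.105],np.pi/2+y)
inc([*(C+ey*(-.265)),.105],np.pi/2+y)
w=wrist(); c=read_camera("scene")
a=cv2.resize(w["color"][50:250,150:400,::-1],(625,500),interpolation=cv2.INTER_CUBIC)
b=cv2.resize(c["color"][180:280,150:220,::-1],(350,500),interpolation=cv2.INTER_CUBIC)
cv2.imwrite("pics/m4.png",cv2.resize(np.hstack([a,b]),(800,410)))
E
```

```text
[ 0.57583588 -0.05814309  0.11709419] [0.66246851 0.7490768  0.00278074 0.0034186 ] [-0.6447989  -0.59234618 -1.49505094]
t 6.625 lin [-0.     -0.0037  0.0121] rot [0.1   0.016 0.005]
t 6.625 lin [-0.245  -0.0039  0.0124] rot [0.1   0.016 0.005]
```

View pics/m4.png

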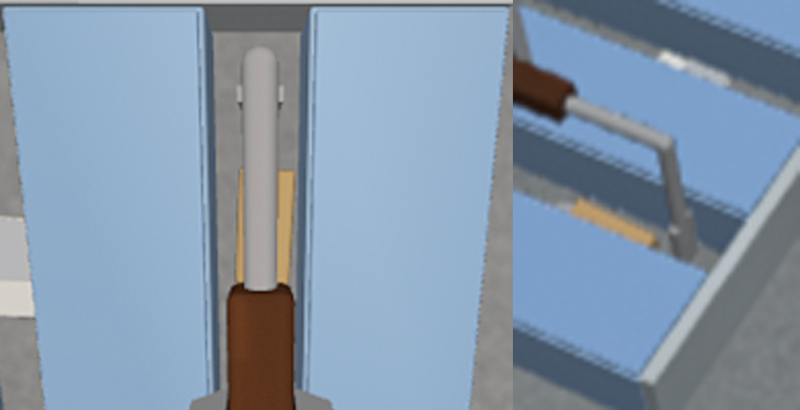

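In the wrist view the foot (237–284) is centred in the gap (212–303) and sits behind the fob, whose end is at row 170. Nothing is touching. I'll lower it and start raking in short calls so I can check sideways drift.

>>> carry_out:
  increments:
    - {"linear":[0,0,0.006],"rotation":[0,0,0],"grip":0.01}
    - {"linear":[0,-0.001,0.011],"rotation":[0.03,0,0],"grip":0.01}
    - {"linear":[0,-0.001,0.011],"rotation":[0.03,0,0],"grip":0.01}
    - {"linear":[-0.01,-0.001,0.011],"rotation":[0.03,0,0],"grip":0.01}
    - {"linear":[-0.02,-0.001,0.011],"rotation":[0.03,0,0],"grip":0.01}
    - {"linear":[-0.03,-0.001,0.011],"rotation":[0.03,0,0],"grip":0.01}
    - {"linear":[-0.04,-0.001,0.011],"rotation":[0.03,0,0],"grip":0.01}
    - {"linear":[-0.05,-0.001,0.011],"rotation":[0.03,0,0],"grip":0.01}
    - {"linear":[-0.06,-0.001,0.011],"rotation":[0.03,0,0],"grip":0.01}
    - {"linear":[-0.06,-0.001,0.011],"rotation":[0.03,0,0],"grip":0.01}

```text
t: 7.98
tool_pos: [0.5827, -0.1189, 0.1067]
tool_rot: [0.663, 0.749, 0.002, 0.003]
contact_force: [-0.1, -0.2, -1.0]
opening: 0.0176
```

```bash
python3 - <<'E'
from h import *
s=read_state();print(s["tool_pos"],s["contact_force"])
y=.1221; C=np.array([.5698,-.0388]); ey=np.array([-np.sin(y),np.cos(y)])
inc([*(C+ey*(-.265)),.105],np.pi/2+y)
w=wrist(); c=read_camera("scene")
a=cv2.resize(w["color"][50:250,150:400,::-1],(625,500),interpolation=cv2.INTER_CUBIC)
b=cv2.resize(c["color"][160:260,130:200,::-1],(350,500),interpolation=cv2.INTER_CUBIC)
cv2.imwrite("pics/m5.png",cv2.resize(np.hstack([a,b]),(800,410)))
E
```

```text
[ 0.58269451 -0.11888338  0.10671618] [-0.05104149 -0.2112812  -1.03803389]
t 7.975 lin [-0.1839 -0.0029  0.0021] rot [ 0.082  0.024 -0.008]
```

View pics/m5.png

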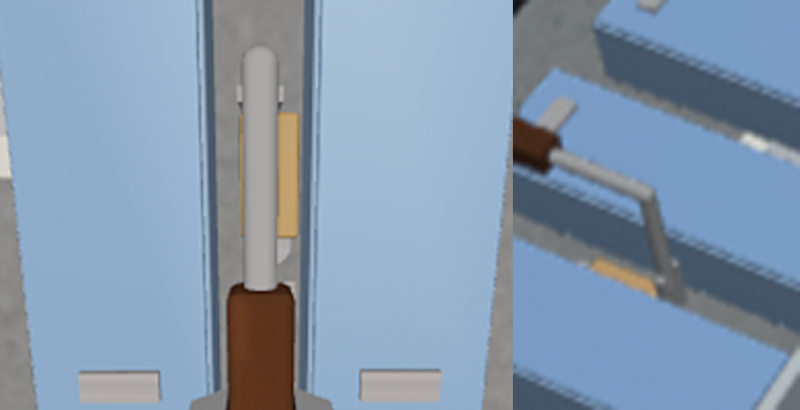

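The foot is against the fob end, with the key straight and leaning slightly to the right wall, and the foot is centred in the gap. Continuing the rake.

>>> carry_out:
  increments:
    - {"linear":[-0.012,0.0015,0.001],"rotation":[0,0,0],"grip":0.01}
    - {"linear":[-0.024,0.0015,0.001],"rotation":[0,0,0],"grip":0.01}
    - {"linear":[-0.036,0.0015,0.001],"rotation":[0,0,0],"grip":0.01}
    - {"linear":[-0.048,0.0015,0.001],"rotation":[0,0,0],"grip":0.01}
    - {"linear":[-0.06,0.0015,0.001],"rotation":[0,0,0],"grip":0.01}
    - {"linear":[-0.072,0.0015,0.001],"rotation":[0,0,0],"grip":0.01}
    - {"linear":[-0.084,0.0015,0.001],"rotation":[0,0,0],"grip":0.01}
    - {"linear":[-0.096,0.0015,0.001],"rotation":[0,0,0],"grip":0.01}
    - {"linear":[-0.106,0.0015,0.001],"rotation":[0,0,0],"grip":0.01}
    - {"linear":[-0.11,0.0015,0.001],"rotation":[0,0,0],"grip":0.01}

```text
t: 9.32
tool_pos: [0.5975, -0.2278, 0.1058]
tool_rot: [0.663, 0.749, 0.002, 0.003]
contact_force: [-0.2, 0.2, -0.7]
opening: 0.0179
```

```bash
python3 - <<'E'
from h import *
s=read_state();print(s["tool_pos"],s["contact_force"])
y=.1221; C=np.array([.5698,-.0388]); ey=np.array([-np.sin(y),np.cos(y)])
inc([*(C+ey*(-.265)),.105],np.pi/2+y)
w=wrist(); c=read_camera("scene")
a=cv2.resize(w["color"][50:250,150:400,::-1],(625,500),interpolation=cv2.INTER_CUBIC)
b=cv2.resize(c["color"][140:260,90:174,::-1],(350,500),interpolation=cv2.INTER_CUBIC)
cv2.imwrite("pics/m6.png",cv2.resize(np.hstack([a,b]),(800,410)))
E
```

```text
[ 0.59753614 -0.22776664  0.1058382 ] [-0.20185975  0.24434237 -0.68841779]
t 9.325 lin [-0.0741 -0.0045  0.0009] rot [ 0.08   0.019 -0.005]
```

View pics/m6.png

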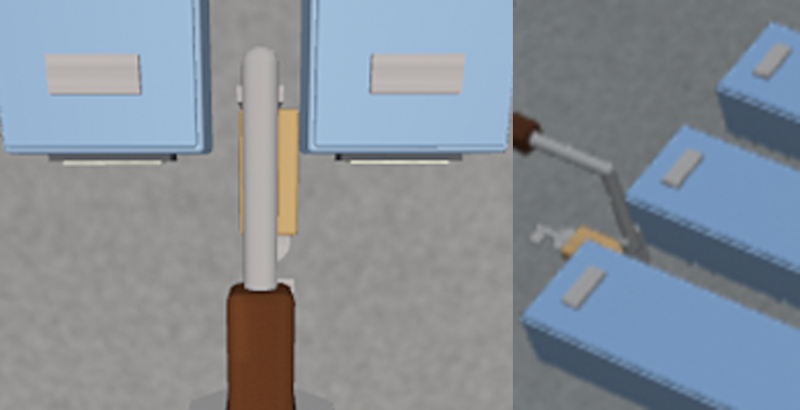

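The key is following straight, half out of the gap, with the fob at (240–297, 110–233). I'll finish the rake, back off slightly and lift.

>>> carry_out:
  increments:
    - {"linear":[-0.012,0,0],"rotation":[0,0,0],"grip":0.01}
    - {"linear":[-0.024,0,0],"rotation":[0,0,0],"grip":0.01}
    - {"linear":[-0.036,0,0],"rotation":[0,0,0],"grip":0.01}
    - {"linear":[-0.048,0,0],"rotation":[0,0,0],"grip":0.01}
    - {"linear":[-0.06,0,0],"rotation":[0,0,0],"grip":0.01}
    - {"linear":[-0.068,0,0],"rotation":[0,0,0],"grip":0.01}
    - {"linear":[-0.073,0,0],"rotation":[0,0,0],"grip":0.01}
    - {"linear":[-0.073,0,0],"rotation":[0,0,0],"grip":0.01}
    - {"linear":[-0.065,0,0],"rotation":[0,0,0],"grip":0.01}
    - {"linear":[-0.06,0,-0.02],"rotation":[0,0,0],"grip":0.01}
    - {"linear":[-0.06,0,-0.06],"rotation":[0,0,0],"grip":0.01}
    - {"linear":[-0.06,0,-0.11],"rotation":[0,0,0],"grip":0.01}

```text
t: 10.92
tool_pos: [0.6037, -0.2859, 0.2176]
tool_rot: [0.662, 0.749, 0.002, 0.003]
contact_force: [1.5, -0.2, -1.1]
opening: 0.0179
```

```bash
python3 - <<'E'
from h import *
s=read_state();print(s["tool_pos"],s["contact_force"])
c=read_camera("scene");t=read_camera("top")
y=.1221; M=np.array([.5174,-.0451]); ex=np.array([np.cos(y),np.sin(y)]); ey=np.array([-np.sin(y),np.cos(y)])
for n,k,roi in(("scene",c,(40,120,200,280)),("top",t,(335,90,559,200))):
    for a,b in comps(k,(8,90,80),(25,255,255),roi,40):
        P=np.array([ray(k,p,.014)[:2] for p in b])-M; print(n,a,b.round(0).tolist(),"rack xy",np.c_[P@ex,P@ey].round(3).tolist())
inc([.465,.3294,.27],1.6166)
cv2.imwrite("pics/s7.png",cv2.resize(c["color"][90:300,20:300,::-1],(800,600),interpolation=cv2.INTER_CUBIC))
E
```

```text
[ 0.60365899 -0.28586938  0.21760078] [ 1.45730987 -0.1754343  -1.12829846]
scene 177.5 [[77.0, 203.0], [81.0, 194.0], [102.0, 202.0], [98.0, 212.0]] rack xy [[0.078, -0.212], [0.053, -0.221], [0.053, -0.163], [0.078, -0.155]]
scene 173.5 [[120.0, 120.0], [172.0, 120.0], [172.0, 135.0], [120.0, 135.0]] rack xy [[-0.186, -0.287], [-0.246, -0.167], [-0.199, -0.137], [-0.142, -0.254]]
top 220.5 [[461.0, 126.0], [483.0, 123.0], [485.0, 134.0], [462.0, 137.0]] rack xy [[0.07, -0.167], [0.07, -0.216], [0.047, -0.216], [0.047, -0.167]]
t 11.025 lin [ 0.6293 -0.0643 -0.0522] rot [0.239 0.128 0.881]
```

View pics/s7.png

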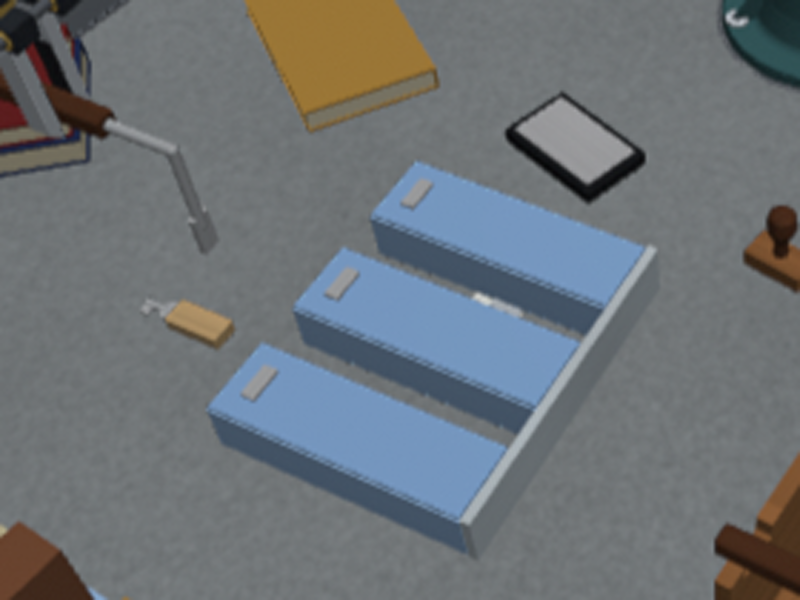

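The key is on the open counter: both cameras put the fob end about 55 mm beyond the box ends, and the eraser is still in its gap. Taking the rod back, high.

>>> carry_out:
  increments:
    - {"linear":[0.03,-0.003,-0.04],"rotation":[0,0,0],"grip":0.01}
    - {"linear":[0.08,-0.008,-0.06],"rotation":[0,0,0.1],"grip":0.01}
    - {"linear":[0.135,-0.014,-0.06],"rotation":[0,0,0.2],"grip":0.01}
    - {"linear":[0.19,-0.019,-0.06],"rotation":[0,0,0.3],"grip":0.01}
    - {"linear":[0.245,-0.025,-0.06],"rotation":[0,0,0.4],"grip":0.01}
    - {"linear":[0.3,-0.031,-0.06],"rotation":[0,0,0.5],"grip":0.01}
    - {"linear":[0.355,-0.036,-0.06],"rotation":[0,0,0.6],"grip":0.01}
    - {"linear":[0.41,-0.042,-0.06],"rotation":[0,0,0.7],"grip":0.01}
    - {"linear":[0.465,-0.048,-0.06],"rotation":[0,0,0.8],"grip":0.01}
    - {"linear":[0.52,-0.053,-0.06],"rotation":[0,0,0.88],"grip":0.01}
    - {"linear":[0.57,-0.058,-0.06],"rotation":[0,0,0.88],"grip":0.01}
    - {"linear":[0.61,-0.062,-0.06],"rotation":[0,0,0.88],"grip":0.01}

```text
t: 12.52
tool_pos: [0.468, 0.3127, 0.2783]
tool_rot: [0.69, 0.724, 0.004, 0.011]
contact_force: [-0.5, -0.1, -1.1]
opening: 0.0178
```

```bash
python3 - <<'E'
from h import *
inc([.465,.3294,.27],1.6166);inc([.465,.3294,.21],1.6166)
E
```

```text
t 12.525 lin [ 0.0169 -0.0023  0.008 ] rot [0.246 0.116 0.023]
t 12.525 lin [ 0.0176 -0.0036  0.068 ] rot [0.246 0.116 0.023]
```

>>> carry_out:
  increments:
    - {"linear":[0.017,-0.003,0.01],"rotation":[0.2,0.1,0],"grip":0.01}
    - {"linear":[0.017,-0.0035,0.04],"rotation":[0.2,0.1,0],"grip":0.01}
    - {"linear":[0.0175,-0.0035,0.068],"rotation":[0.2,0.1,0],"grip":0.01}
    - {"linear":[0.0175,-0.0035,0.068],"rotation":[0.2,0.1,0],"grip":0.01}
    - {"linear":[0.0175,-0.0035,0.068],"rotation":[0.2,0.1,0],"grip":0.01}

```text
t: 13.15
tool_pos: [0.4656, 0.329, 0.2109]
tool_rot: [0.69, 0.724, 0.001, 0.002]
contact_force: [0.7, -0.1, -0.6]
opening: 0.0178
```

```bash
python3 - <<'E'
from h import *
w=wrist()
def steelx(v):
    r=w["color"][v].astype(int); return r
inc([.465,.3294,.21],1.6166);inc([.465,.3294,.1166],1.6166)
o=cv2.imread("pics/w2.png"); d=cv2.cvtColor(w["color"],cv2.COLOR_RGB2HSV); e=cv2.cvtColor(o,cv2.COLOR_BGR2HSV)
for n,h in(("before",e),("now",d)):
    m=cv2.inRange(h,(0,100,30),(12,255,140))
    for v in (210,250): xs=np.where(m[v,240:310])[0]+240; print(n,v,xs.min(),xs.max())
    ys=np.where(m[150:300,277])[0]+150; print(n,"handle top row",ys.min())
E
```

```text
t 13.2 lin [ 0.0002 -0.0009  0.0016] rot [0.071 0.004 0.015]
t 13.2 lin [ 0.0002 -0.0015  0.095 ] rot [0.071 0.004 0.015]
before 210 261 292
before 250 261 293
before handle top row 192
now 210 261 292
now 250 261 293
now handle top row 192
```

The rod hasn't shifted in the fingers; its edges match the picture taken after pickup. Lowering into the rest.

>>> carry_out:
  increments:
    - {"linear":[0,-0.001,0.04],"rotation":[0.05,0,0],"grip":0.01}
    - {"linear":[0,-0.001,0.065],"rotation":[0.05,0,0],"grip":0.01}
    - {"linear":[0,-0.001,0.08],"rotation":[0.05,0,0],"grip":0.01}
    - {"linear":[0,-0.001,0.086],"rotation":[0.05,0,0],"grip":0.01}
    - {"linear":[0,-0.001,0.09],"rotation":[0.05,0,0],"grip":0.01}
    - {"linear":[0,-0.001,0.09],"rotation":[0.05,0,0],"grip":0.01}

```text
t: 13.95
tool_pos: [0.4659, 0.3294, 0.1224]
tool_rot: [0.69, 0.724, 0.001, 0.001]
contact_force: [-0.4, -0.3, -0.7]
opening: 0.0177
```

```bash
python3 - <<'E'
from h import *
inc([.465,.3294,.1166],1.6166)
E
```

```text
t 13.95 lin [ 0.     -0.0009  0.0058] rot [ 0.036 -0.003  0.015]
```

>>> carry_out:
  increments:
    - {"linear":[0,0,0.003],"rotation":[0,0,0],"grip":0.01}
    - {"linear":[0,0,0.006],"rotation":[0,0,0],"grip":0.01}
    - {"linear":[0,0,0.006],"rotation":[0,0,0],"grip":0.01}
    - {"linear":[0,0,0.006],"rotation":[0,0,0],"grip":0.01}

```text
t: 14.45
tool_pos: [0.4661, 0.3296, 0.1167]
tool_rot: [0.69, 0.724, 0.002, 0.001]
contact_force: [0.1, 0.6, 0.7]
opening: 0.018
```

It's back at the recorded height and the rest is carrying the weight (force went from −0.7 to +0.7 N). Releasing and rising.

>>> carry_out:
  increments:
    - {"linear":[0,0,0],"rotation":[0,0,0],"grip":0.025}
    - {"linear":[0,0,0],"rotation":[0,0,0],"grip":0.04}
    - {"linear":[0,0,0],"rotation":[0,0,0],"grip":0.06}
    - {"linear":[0,0,0],"rotation":[0,0,0],"grip":0.07}
    - {"linear":[0,0,-0.02],"rotation":[0,0,0],"grip":0.07}
    - {"linear":[0,0,-0.06],"rotation":[0,0,0],"grip":0.07}
    - {"linear":[0,0,-0.104],"rotation":[0,0,0],"grip":0.07}
    - {"linear":[0,0,-0.104],"rotation":[0,0,0],"grip":0.07}
    - {"linear":[0,0,-0.104],"rotation":[0,0,0],"grip":0.07}

```text
t: 15.58
tool_pos: [0.4654, 0.3293, 0.2198]
tool_rot: [0.69, 0.724, 0.001, 0.001]
contact_force: [0.1, 0.4, 0.9]
opening: 0.0701
```

```bash
python3 - <<'E'
from h import *
w=wrist(); print(read_state()["tool_pos"],read_state()["opening"])
for p in ([.4659,.2587,.127],[.4608,.3731,.127],[.458,.4312,.1225]): print(proj(w,p).round(1))
t=read_camera("scene")
a=cv2.resize(w["color"][60:320,150:470,::-1],(480,390)); b=cv2.resize(t["color"][200:370,250:420,::-1],(390,390))
cv2.imwrite("pics/f8.png",cv2.resize(np.hstack([a,b]),(800,359)))
E
```

```text
[0.46504446 0.32910104 0.21882298] 0.0700485483735315
[272.  288.3]
[271.7 169. ]
[271.4  97. ]
```

View pics/f8.png

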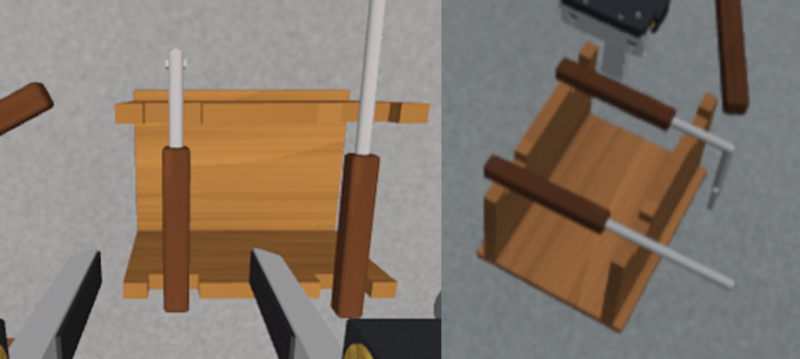

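The rod is back in its notches, level, with the bent end down as before. The handle is at (175, 148–310) in the left view, and the gripper is clear. Handing in.

```bash
python3 -c "
from bench import *
print(finish_job())"
```

```text
the job is handed in; nothing more can be done
None
```

The key is out on the open counter, the bent rod is back on its rest, and the job was handed in at about 16 s of the 58 s allowed.

- **Rod choice:** I took the smaller bent rod from the robot-side place on the rest. The larger hook on the counter and the straight rod were left alone.
- **Key:** I lowered the rod's foot behind the fob in the far gap and raked the key straight out of the open end. The scene and top cameras put the fob's near end about 45–57 mm beyond the box ends. The gripper stayed well above the key throughout.
- **Eraser:** It was still lying in the other gap in the scene picture taken after raking.
- **Rod return:** It had not slipped in the fingers. I set it down within about 1 mm of the recorded pickup pose and let go. The final pictures show it level in its notches, bent end down, with the gripper about 10 cm above it.
- **Disagreements:** The top and wrist cameras differed by about 4 mm on the rod's sideways position, so I aimed between the two. The arm also missed its sideways targets by 3–4 mm at times, which the gap clearance covered. The last readings taken during the moves showed contact forces of no more than about 2 N. No check failed.

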